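# Tip a bare screen back in its repair cradle

## Task

The bare display panel standing in the repair cradle leans forward on the front bar. Tip it back past upright and let it down gently so that it leans on the rear bar, then use the black post to slide the movable end stop over until the panel sits snug, with no play, between it and the fixed end stop. The glass is fragile: never pinch it, let it fall onto the bar, or press it harder than about 15 N with the fingers or against the stop, and leave the other things on the bench where they are.

Things in the scene. Friction and masses are not known exactly. Their poses are not given: they have to be found in the camera images.
- cradle: Aluminium base plate 170 x 360 x 12 mm, fixed to the bench, turned differently each time. Origin: centre of its underside. x points from the front bar to the rear bar (roughly away from the robot), y along the trough towards the fixed end stop, z up. The trough runs along y at x = 0: floor at z = 14 mm, 20 mm wide, lips up to z = 22 mm.
- frontrest: Dark rubber front bar of the cradle on two uprights, 12 mm thick, along y from y = -30 to 125 mm at x = -42, z = 76 mm in the cradle's frame. Its origin and axes are those of the cradle.
- backrest: Dark rubber rear bar of the cradle on two uprights, 12 mm thick, along y from y = -50 to 130 mm at x = 51, z = 99 mm in the cradle's frame (top at z = 105 mm). Its origin and axes are those of the cradle. The panel should lean on it.
- endstop: Fixed end stop of the cradle, dark steel block whose inner face is at y = 150 mm in the cradle's frame, x from -32 to 42, z up to 75 mm. Its origin and axes are those of the cradle.
- slidestop (a joint): Movable end stop at the cradle's other end, sliding along the cradle's y axis towards the fixed stop (range 0 to 0.110 m, about 1 N of friction). Inner face at y = -150 mm + value in the cradle's frame; dark steel block, x from -32 to 42, 12 mm thick, top at z = 78 mm, with a low arm to its black post. With the panel snug between both stops the value is 0.100.
- slidestop_post (a point): Point on the axis of the upright black post (16 mm diameter, from z = 40 to 105 mm above the bench) of the movable end stop, 10 mm below its top. It lies at x = -55 mm in the cradle's frame and 20 mm behind the inner face (towards -y).
- screen: Bare display panel: aluminium slab 10 mm thick (its x), 200 mm wide (its y), 150 mm tall (its z), 0.3 to 0.5 kg, glass on the -x face, circuit board on the +x face. Loose. Origin: centre of its lower edge face; z up along the slab, y along the trough. At the start its top leans about 30 degrees towards the front bar; leaning on the rear bar it is about 22 to 28 degrees past upright.
- screen_top (a point): Middle of the panel's top edge face (150 mm above the panel's origin along its z), axes as the panel.
- cup: Bystander: red plastic cup, 76 mm wide, 95 mm high; origin under its centre.
- tape: Bystander: cardboard tape core lying flat, 90 mm wide, 25 mm high; origin under its centre.
- jar: Bystander: small jar with black cap, 52 mm wide, 75 mm high; origin under its centre.
There are look-alikes about, which are no part of the job. Several things have the shape of the screen; the one meant has the colours described above.

How it is judged:
On the way, in this order (a step that is already met when the one before it is completed fails the run):
1. the panel has been tipped back and leans on the rear bar, let go (x of screen_top in the frame of cradle between 0.04 and 0.095 m and z of screen_top in the frame of cradle above 0.13 m and x of screen in the frame of cradle between -0.02 and 0.02 m and height (world z) of screen below 0.026 m and angle between the y axis of screen and the y axis of cradle, either way round below 0.06 rad and linear speed of screen below 0.02 m/s and contact force between the fingers and screen below 0.1 N), for 0.3 s.
2. the panel is snug between the two end stops, still leaning on the rear bar (x of screen_top in the frame of cradle between 0.04 and 0.095 m and z of screen_top in the frame of cradle above 0.13 m and x of screen in the frame of cradle between -0.02 and 0.02 m and height (world z) of screen below 0.026 m and angle between the y axis of screen and the y axis of cradle, either way round below 0.06 rad and y of screen in the frame of cradle above 0.0455 m and value of joint slidestop above 0.0955 m), for 0.2 s.
At the end, for the whole second after the job is handed in: The panel stands with its lower edge in the trough, leaning back on the rear bar (top edge 40 to 95 mm behind the trough's middle, lined up with the trough within 0.06 rad), at rest; it is within 4.5 mm of the fixed end stop, and the movable stop's value is above 0.0955 (play under 4.5 mm) (all of step 2 and linear speed of screen below 0.01 m/s and angular speed of screen below 0.05 rad/s); the robot touches nothing.
It fails at once if the robot presses or pinches the panel with more than 15 N (contact force between any of the fingers, the arm and screen above 15 N).
It fails at once if the panel is let fall (it swings faster than 2 rad/s) or is pressed onto the rear bar with more than 15 N (angular speed of screen above 2 rad/s or contact force between screen and backrest above 15 N).
It fails at once if the panel is pressed against the fixed end stop with more than 15 N (contact force between screen and endstop above 15 N).
It fails at once if the cup, tape core or jar is moved by more than 15 mm (distance of any of cup, tape, jar from where it was at the start of the episode above 0.015 m).
It also fails if it takes over 61 s, if anything falls off the work surface, if the arm or the gripper's body presses on something with over 40 N, if the wrist force passes 120 N, or if a joint passes its speed limit or range.

## Robot

A 6-joint arm with a two-finger parallel gripper is mounted at the origin on the work surface. World frame = base frame: x ahead of the robot, y to its left, z up, the work surface at z = 0. Lengths are in m, angles in rad, forces in N, time in s.
With the tool pointing down it reaches from about 0.35 to 0.975 m from the base axis. Payload 4.9 kg.
Tool frame: the origin (TCP) lies at the very end of the fingers, on their centre line; the grasp point (between the pads) lies 19 mm behind it; z points along the fingers, y is the line along which they close (so a half turn about z gives the same grasp; the last joint's range is limited). The gripper opens to 85 mm and grips with 20 to 120 N. Pads are 22 mm wide; open, the fingers measure 114 mm over their backs; the gripper's body (76 mm by 85 mm) begins 54 mm behind the grasp point. The pads swing forward as they close: fully open they stand 13 mm farther back than shut.
Start: joints at [1.009, 0.053, 1.613, -0, 1.476, -0.119], TCP at [0.268, 0.565, 0.231] pointing down, gripper open.
Joint ranges: [-3.01, 3.01], [-1.01, 2.22], [0.06, 2.58], [-1.02, 4.17], [0.09, 2.62], [-3.14, 3.14]. Speed limits (rad/s): [2.57, 2.57, 3.14, 3.14, 3.14, 3.14].

## Interface

Orientations are given as a unit quaternion [w, x, y, z].
In Python, from plant import monitor, vision, manip gives the robot as it stands. The module is installed in compiled form; this text tells all that it offers.
- The arm moves only by the tool arm_command, never from a script. Its argument "rows" is a list of rows, each a list of 3 entries, a list of its own where there are three numbers: the finger opening in mm, from 0 to 85.4, then the shift along the world's x, y, z in units of 30 cm (1.0 is 30 cm), then the turn, a rotation vector about the world's x, y, z in units of pi/2 rad (1.0 is pi/2 rad). In form: [[claw, [x, y, z], [wx, wy, wz]], ...]. A call has 1 to 12 rows; each row is the pose to reach, as a shift and turn from the pose commanded when the call began; what a row does not reach only later rows make up. A row lasts 1/12 s, in which the tool goes at most 41.7 mm and 7.16 degrees, less where a joint would pass 70% of its speed; a pose out of reach is approached as far as the arm can. A call with a number of a shift or a turn outside -1 to 1 is refused whole. A call with a gripper value outside its range is refused whole. The fingers move at their own pace and stop on an object; the grip force is fixed at half the most. Time passes only in rows, so rows that repeat a pose let the fingers close. It gives the time, the measured TCP pose, the force, the opening and the grip force at its end, in the units of the state.
- monitor.state(): the state, without advancing time (a new reading comes with each control period).
- vision.grab_frame(name): name is "scene" or "top" or "wrist"; returns a dict with "color" (384x512x3 uint8, red, green, blue), "z_map" (384x512 float32, m along the optical axis (not along the pixel's ray), 0 where there is no reading), "mtx" (3x3 intrinsics, pixels), "k1" (the pictures are not rectified: a ray, as slopes to the right and down, at radius r is drawn at 1 + k1 r^2 times it, then the intrinsics apply), "R" (3x3) and "t" (3): a world point X has camera coordinates R X + t. Camera axes: x right, y down, z forward; pixel columns grow to the right and rows downward; lengths in m; the calibration is good to about 2 mm. A picture is of the moment at which its call begins.
- manip.job_done(): hands the job in; it is judged then, once.
The state is a dict: "time": time; "joint_pos": joint angles; "joint_vel": joint speeds; "joint_efforts": joint torques, N m; "tool_pos": TCP position; "tool_rot": TCP orientation; "contact_force": force on the tool from outside, world axes, zero at the start; "ft_torque": the same for the moment, N m; "gripper_width": opening from 0.0 (shut) to 1.0 (fully open); "grasp_force": force on a finger pad.
Only numpy, scipy, OpenCV 4.12 (cv2) and the standard library are available. Lean on these libraries where they do the work, as an engineer would, in place of code of your own. Each camera call takes 0.05 s, during which the arm holds its last target. There are 200 camera calls.

## Working session

There is one attempt and no reset: what is moved stays moved. The work goes in short steps, Python scripts to look and compute and a tool call to move; the robot and the scene stay as the last step left them, time stands still between calls to the robot, and variables do not carry over. Pictures are saved under pics/ and viewed, at most 10 in all, crops included, and the job is handed in when it is done.

Besides the shell and the picture viewer there is one more tool, called by a JSON object that holds its "fn" and its "kwargs". arm_command: Moves the arm, as the interface text tells. Shifts and turns lie within -1 to 1; 1 stands for 30 cm of shift or pi/2 rad of turn. Its arguments: {"type":"object","properties":{"rows":{"type":"array"}},"required":["rows"]}

```bash
mkdir -p pics; cat > h.py <<'E'
import numpy as np, cv2
from plant import monitor, vision, manip
def grab(n,save=None):
    f=vision.grab_frame(n)
    if save: cv2.imwrite('pics/'+save,f['color'][:,:,::-1])
    np.savez(''+n+'.npz',**f); return f
def cloud(f):
    z=f['z_map']; h,w=z.shape; K=f['mtx']; k=float(f['k1'])
    u,v=np.meshgrid(np.arange(w),np.arange(h))
    xd=(u-K[0,2])/K[0,0]; yd=(v-K[1,2])/K[1,1]
    x,y=xd.copy(),yd.copy()
    for _ in range(8):
        s=1+k*(x*x+y*y); x=xd/s; y=yd/s
    P=np.stack([x*z,y*z,z],-1)
    W=(P-f['t'])@f['R']; W[z<=0]=np.nan
    return W
E
python3 - <<'E'
from h import *
for n in ('scene','top'):
    f=grab(n,n+'0.png'); print(n,f['mtx'].round(1).tolist(),f['k1'],(-f['R'].T@f['t']).round(3))
s=monitor.state(); print(s)
E
```

```text
scene [[346.8, 0.0, 251.0], [0.0, 346.8, 188.5], [0.0, 0.0, 1.0]] -0.02665622371764147 [1.283e+00 1.000e-03 1.125e+00]
top [[388.6, 0.0, 259.6], [0.0, 388.6, 192.4], [0.0, 0.0, 1.0]] 0.00413683419332306 [ 0.491 -0.016  1.383]
{'time': 0.1, 'joint_pos': array([ 1.00896926e+00,  5.33005692e-02,  1.61416811e+00, -6.37215112e-06,
        1.47599264e+00, -1.19008556e-01]), 'joint_vel': array([-1.73171752e-03, -2.54508780e-03, -5.24697640e-03, -4.53363320e-04,
        1.87032309e-03, -2.19459025e-05]), 'joint_efforts': array([ 5.02292532e-04, -3.94900453e+01, -3.71364105e+01, -1.12523830e-04,
        3.82185230e-03,  4.87975910e-06]), 'tool_pos': array([0.26750698, 0.56423145, 0.2301731 ]), 'tool_rot': array([-3.08966349e-04,  2.19604301e-01,  9.75588580e-01, -8.81774990e-04]), 'contact_force': array([ 0.687036  , -0.69688866,  0.21158442]), 'ft_torque': array([ 0.00540094,  0.05845662, -0.06857309]), 'grasp_force': 0.0, 'gripper_width': 1.0005934359551052}
```

View pics/scene0.png

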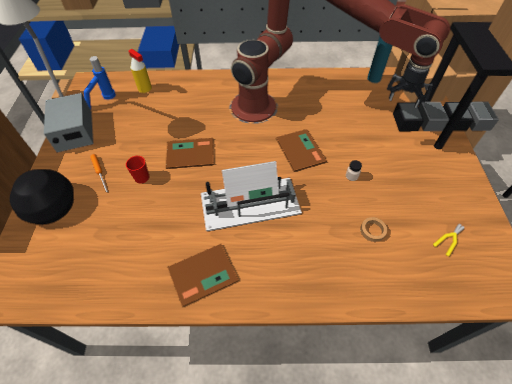

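View pics/top0.png

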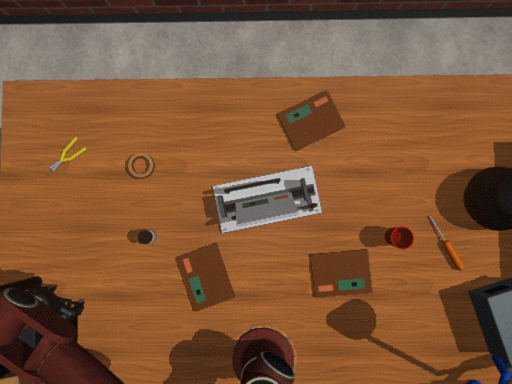

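Scene view: the white panel stands in the cradle around (252,185) px. The cup is at (138,170), the jar at (354,170) and the tape at (375,230); the brown panels are look-alikes. Top view: the cradle is at (267,198), the panel leans towards the robot, and the robot base is at the bottom.

```bash
python3 - <<'E'
from h import *
f=dict(np.load('top.npz')); W=cloud(f); hsv=cv2.cvtColor(f['color'],cv2.COLOR_RGB2HSV)
g=dict(np.load('scene.npz')); G=cloud(g)
roi=np.zeros(hsv.shape[:2],bool); roi[155:245,200:335]=1
print('table z',np.nanmedian(W[100:130,150:250,2]))
m=roi&(abs(W[...,2]-.012)<.006)&(hsv[...,1]<60)
p=W[m][:,:2].astype(np.float32); r=cv2.minAreaRect(p); print(m.sum(),r)
c=np.array(r[0]); b=cv2.boxPoints(r); e=[b[1]-b[0],b[2]-b[1]]; L=max(e,key=np.linalg.norm); 
yax=L/np.linalg.norm(L); yax*=np.sign(yax[1]); xax=np.array([yax[1],-yax[0]])
print('c',c,'yaw',np.arctan2(-xax[1]*-1,xax[0]),'x',xax,'y',yax)
np.savez('cr.npz',c=c,x=xax,y=yax)
for nm,C,im in(('top',W,f),('scene',G,g)):
    q=C-np.r_[c,0]; X=q[...,:2]@xax; Y=q[...,:2]@yax; Z=C[...,2]
    inn=(abs(X)<.1)&(abs(Y)<.2)&(Z>.03)
    a=np.c_[X[inn],Y[inn],Z[inn]]
    # grid of highest z
    print(nm)
    for x0 in np.arange(-.1,.1,.02):
        print(f'{x0+.01:.2f}',[int(1000*a[k][:,2].max()) if (k:=((a[:,0]//.02==round(x0/.02))&(a[:,1]//.02==j))).any() else 0 for j in range(-10,10)])
E
```

```text
table z -0.0008673833256418237
2325 ((0.5554779171943665, -0.019311189651489258), (0.16926410794258118, 0.35910364985466003), 11.162252426147461)
c [ 0.55547792 -0.01931119] yaw 0.19481815 x [0.9810829  0.19358814] y [-0.19358814  0.9810829 ]
top
-0.09 [0, 0, 0, 0, 0, 0, 0, 0, 0, 0, 0, 0, 0, 0, 0, 0, 0, 0, 0, 0]
-0.07 [0, 0, 106, 72, 0, 149, 151, 151, 150, 152, 149, 149, 149, 149, 151, 149, 0, 0, 0, 0]
-0.05 [0, 0, 107, 103, 0, 137, 143, 141, 141, 139, 139, 140, 137, 139, 138, 141, 85, 0, 0, 0]
-0.03 [0, 0, 46, 81, 0, 105, 103, 103, 105, 110, 103, 106, 102, 107, 103, 105, 80, 77, 75, 0]
-0.01 [0, 0, 37, 81, 0, 68, 73, 69, 71, 70, 69, 70, 69, 71, 69, 70, 0, 76, 77, 0]
0.01 [0, 0, 0, 81, 0, 0, 34, 36, 32, 35, 37, 32, 35, 38, 35, 33, 0, 79, 78, 0]
0.03 [0, 0, 0, 82, 0, 0, 0, 0, 0, 0, 0, 0, 0, 0, 0, 0, 0, 79, 76, 0]
0.05 [0, 0, 0, 77, 0, 0, 0, 107, 107, 107, 108, 108, 108, 110, 110, 109, 108, 79, 0, 0]
0.07 [0, 0, 0, 0, 0, 0, 0, 0, 0, 0, 0, 0, 0, 0, 0, 0, 0, 0, 0, 0]
0.09 [0, 0, 0, 0, 0, 0, 0, 0, 0, 0, 0, 0, 0, 0, 0, 0, 0, 0, 0, 0]
scene
-0.09 [0, 0, 0, 0, 0, 0, 0, 0, 0, 0, 0, 0, 0, 0, 0, 0, 0, 0, 0, 0]
-0.07 [0, 0, 0, 44, 0, 151, 151, 154, 151, 150, 152, 152, 154, 155, 153, 152, 0, 0, 0, 0]
-0.05 [0, 0, 113, 107, 0, 142, 144, 147, 156, 149, 141, 146, 150, 149, 145, 140, 88, 0, 0, 0]
-0.03 [0, 0, 44, 82, 0, 104, 114, 112, 116, 114, 108, 108, 109, 108, 113, 118, 82, 80, 78, 0]
-0.01 [0, 0, 42, 86, 0, 72, 83, 81, 74, 72, 78, 79, 74, 82, 75, 73, 0, 80, 80, 0]
0.01 [0, 0, 0, 84, 0, 36, 44, 44, 43, 45, 38, 42, 42, 43, 40, 38, 0, 80, 81, 0]
0.03 [0, 0, 0, 84, 0, 0, 0, 0, 0, 0, 0, 0, 0, 0, 0, 0, 0, 81, 77, 0]
0.05 [0, 0, 0, 83, 0, 0, 0, 110, 111, 111, 112, 111, 110, 110, 109, 111, 110, 80, 77, 0]
0.07 [0, 0, 0, 0, 0, 0, 0, 0, 0, 0, 0, 0, 0, 0, 0, 0, 0, 0, 0, 0]
0.09 [0, 0, 0, 0, 0, 0, 0, 0, 0, 0, 0, 0, 0, 0, 0, 0, 0, 0, 0, 0]
```

```bash
python3 - <<'E'
from h import *
cr=np.load('cr.npz'); c,x,y=cr['c'],cr['x'],cr['y']
for n in('top','scene'):
    f=dict(np.load(n+'.npz')); W=cloud(f); q=W-np.r_[c,0]; X=q[...,:2]@x; Y=q[...,:2]@y; Z=W[...,2]
    m=(abs(Y)<.14)&(X<.02)&(X>-.11)&(Z>.09)&(Z<.2)&(Z>.06-X)
    a=np.c_[X[m],Y[m],Z[m]]
    A=np.c_[a[:,2],np.ones(len(a))]; s=np.linalg.lstsq(A,a[:,0],rcond=None)[0]
    d=a[:,0]-A@s; k=abs(d)<.006; s=np.linalg.lstsq(A[k],a[k,0],rcond=None)[0]
    print(n,len(a),'lean',np.degrees(np.arctan(s[0])),'x at z.144',s@[.144,1],'x at z.014',s@[.014,1],'y',np.percentile(a[k,1],[0,1,99,100]),'zmax',np.percentile(a[:,2],[90,99,100]),'xmin',np.percentile(a[:,0],[0,1,5]))
    hi=(abs(X+.055)<.02)&(abs(Y+.155)<.03)&(Z>.09); print('post',X[hi].mean(),Y[hi].mean(),Z[hi].max(),hi.sum())
    st=(abs(X)<.02)&(Y<-.12)&(Z>.065)&(Z<.095); print('stop y',np.percentile(Y[st],[1,50,99]))
E
```

```text
top 729 lean -32.42443900033697 x at z.144 -0.06492812091349857 x at z.014 0.01765019132421887 y [-0.08657054 -0.08416205  0.11163894  0.11284556] zmax [0.14711156 0.15013335 0.15214233] xmin [-0.07398159 -0.07365452 -0.07222878]
post -0.05510106693649292 -0.1441794701526461 0.10778714840795475 21
stop y [-0.13658538 -0.13042772 -0.12515982]
scene 967 lean -30.999443119778917 x at z.144 -0.061739316541427516 x at z.014 0.016370844247617374 y [-0.0835643  -0.08203179  0.11045982  0.11219315] zmax [0.14714627 0.15196554 0.15625795] xmin [-0.07521238 -0.07172447 -0.066335  ]
post -0.05008057147431573 -0.14237684339186774 0.11306287090375827 23
stop y [-0.13363769 -0.12804679 -0.12235284]
```

{"fn": "arm_command", "kwargs": {"rows": [[30,[0.4,-0.96,0.2],[0,0,-0.3]],[30,[0.4,-0.96,0.2],[0,0,-0.3]],[30,[0.4,-0.96,0.2],[0,0,-0.3]],[30,[0.4,-0.96,0.2],[0,0,-0.3]],[30,[0.4,-0.96,0.2],[0,0,-0.3]],[30,[0.4,-0.96,0.2],[0,0,-0.3]],[30,[0.4,-0.96,0.2],[0,0,-0.3]],[30,[0.4,-0.96,0.2],[0,0,-0.3]],[30,[0.4,-0.96,0.2],[0,0,-0.3]],[30,[0.4,-0.96,0.2],[0,0,-0.3]]]}}

```text
time: 0.93
tool_pos: [0.3882, 0.2757, 0.2914]
tool_rot: [-0.0, 0.443, 0.897, 0.0]
contact_force: [-0.0, -0.2, -0.8]
gripper_width: 0.351
grasp_force: 0.0
```

```bash
cat > mv.py <<'E'
# needed shift/turn (in command units) from the measured pose to cradle-frame poses (x,y,z,lean deg)
from h import *
from scipy.spatial.transform import Rotation as Rn
cr=np.load('cr.npz'); c,x,y=cr['c'],cr['x'],cr['y']; y3=np.r_[y,0]; x3=np.r_[x,0]
def base(): return Rn.from_matrix(np.c_[y3,x3,[0,0,-1]])
def pose(X,Y,Z,th): return np.r_[c+X*x+Y*y,Z], Rn.from_rotvec(y3*np.radians(th))*base()
def now():
    s=monitor.state(); q=s['tool_rot']; p=s['tool_pos']; r=Rn.from_quat(q[[1,2,3,0]])
    d=p[:2]-c; a=-r.as_matrix()[:,2]
    print('t',round(s['time'],2),'cradle',(d@x).round(4),(d@y).round(4),p[2].round(4),'lean',np.degrees(np.arctan2(a@x3,a[2])).round(1),'F',s['contact_force'].round(2),'w',round(s['gripper_width']*85.4,1),'j',s['joint_pos'].round(2))
    return p,r
def to(P,p0=None,r0=None,show=True):
    p,r=(p0,r0) if p0 is not None else now()
    out=[]
    for X in P:
        t,R=pose(*X); out.append([((t-p)/.3).round(3).tolist(),((R*r.inv()).as_rotvec()/(np.pi/2)).round(3).tolist()])
    if show:
        for o in out: print(o)
    return out
E
python3 -c "
from mv import *
to([(-.107,.0135,.25,0),(-.107,.0135,.215,-31)])"
```

```text
t 0.93 cradle -0.107 0.3218 0.2914 lean -0.0 F [-0.04 -0.18 -0.78] w 30.0 j [ 0.46 -0.34  1.87  0.    1.61 -0.19]
[[0.199, -1.008, -0.138], [-0.0, 0.0, -0.292]]
[[0.199, -1.008, -0.255], [0.143, -0.316, -0.285]]
```

{"fn": "arm_command", "kwargs": {"rows": [[30,[0.2,-1.0,-0.05],[0,0,-0.292]],[30,[0.2,-1.0,-0.05],[0,0,-0.292]],[30,[0.2,-1.0,-0.05],[0,0,-0.292]],[30,[0.2,-1.0,-0.05],[0,0,-0.292]],[30,[0.2,-1.0,-0.05],[0,0,-0.292]],[30,[0.2,-1.0,-0.05],[0,0,-0.292]],[30,[0.2,-1.0,-0.05],[0,0,-0.292]],[30,[0.2,-1.0,-0.2],[0.143,-0.316,-0.285]],[30,[0.2,-1.0,-0.2],[0.143,-0.316,-0.285]],[30,[0.2,-1.0,-0.2],[0.143,-0.316,-0.285]],[30,[0.2,-1.0,-0.2],[0.143,-0.316,-0.285]],[30,[0.2,-1.0,-0.2],[0.143,-0.316,-0.285]]]}}

```text
time: 1.93
tool_pos: [0.4462, -0.0223, 0.2281]
tool_rot: [0.169, 0.611, 0.745, 0.207]
contact_force: [-0.1, 0.0, -0.5]
gripper_width: 0.349
grasp_force: 0.0
```

```bash
python3 -c "
from mv import *
p,r=now(); to([(-.107,.0135,.205,-31),(-.057,.0135,.1205,-31)],p,r); grab('wrist','w1.png'); grab('scene','s1.png')"
```

```text
t 1.93 cradle -0.1078 0.0182 0.2281 lean -31.0 F [-0.05  0.04 -0.49] w 29.8 j [-0.41 -0.83  2.34  0.32  1.19 -0.66]
[[0.006, -0.015, -0.077], [-0.001, 0.0, -0.002]]
[[0.169, 0.017, -0.359], [-0.001, 0.0, -0.002]]
```

```bash
python3 -c "
import cv2,numpy as np
a=cv2.imread('pics/s1.png')[100:250,170:340]; w=cv2.imread('pics/w1.png')
a=cv2.resize(a,None,fx=2.56,fy=2.56); o=np.hstack([a,cv2.resize(w,None,fx=.7,fy=.7)[:0] if 0 else cv2.resize(w,(364,384*364//512)) if 0 else np.vstack([cv2.resize(w,(364,273)),np.zeros((111,364,3),np.uint8)])])
cv2.imwrite('pics/c1.png',o)"
```

```text
(no output)
```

View pics/c1.png

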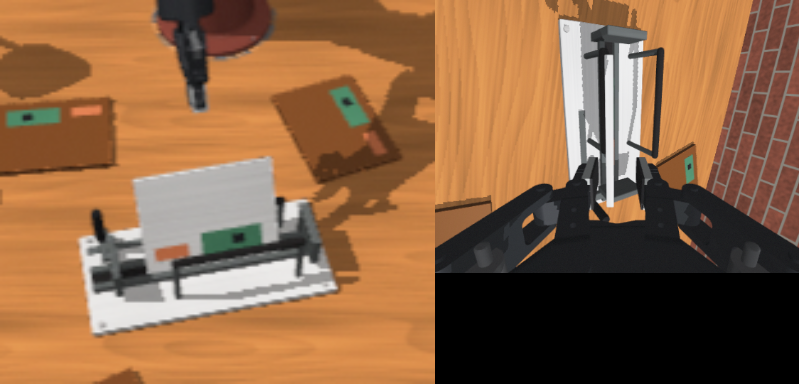

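Left half: the tool hovers behind and above the panel. Right half (wrist view): the panel's top edge is seen edge-on at about (611,60–205), between the fingertips at (590,180) and (645,180). I'll measure its offset from the wrist depth before inserting.

```bash
python3 -c "
from mv import *
p,r=now(); f=dict(np.load('wrist.npz')); W=cloud(f); T=(W-p)@r.as_matrix()
m=(abs(T[...,0])<.05)&(abs(T[...,1])<.03)&(T[...,2]>.06)&(T[...,2]<.13)
a=T[m]; print(len(a))
for z in np.arange(.06,.13,.005):
  k=(a[:,2]>=z)&(a[:,2]<z+.005)
  if k.sum()>3: print(round(z,3),k.sum(),'toolY',np.percentile(a[k,1],[2,50,98]).round(4))
m=(abs(T[...,1]+.0)<.03)&(T[...,2]>.06)&(T[...,2]<.10)&(T[...,0]>-.1)&(T[...,0]<.15);print('toolX',np.percentile(T[m][:,0],[1,99]))
q=W-np.r_[c,0]; X=q[...,:2]@x;Y=q[...,:2]@y;Z=q[...,2]
k=(abs(X+.07)<.02)&(Z>.13)&(Z<.165)&(abs(Y-.02)<.1); print('cradle top edge X',np.percentile(X[k],[2,50,98]),'Z',np.percentile(Z[k],[2,50,98]),k.sum())
"
```

```text
t 2.03 cradle -0.1075 0.0179 0.2292 lean -30.9 F [ 0.6   0.7  -0.51] w 30.0 j [-0.41 -0.83  2.34  0.32  1.19 -0.66]
1238
0.085 55 toolY [-0.0154 -0.0111 -0.0067]
0.09 1179 toolY [-0.0156 -0.0108 -0.0059]
0.095 4 toolY [-0.0164 -0.0162 -0.0162]
toolX [-0.09733663  0.09418767]
cradle top edge X [-0.07416517 -0.07004691 -0.06498142] Z [0.14165097 0.14540971 0.14815488] 2433
```

{"fn": "arm_command", "kwargs": {"rows": [[30,[0,-0.014,-0.072],[0,0,0]],[30,[0,-0.014,-0.072],[0,0,0]],[30,[0,-0.014,-0.072],[0,0,0]],[30,[0.028,-0.009,-0.119],[0,0,0]],[30,[0.056,-0.003,-0.165],[0,0,0]],[30,[0.084,0.002,-0.212],[0,0,0]],[30,[0.112,0.007,-0.259],[0,0,0]],[30,[0.14,0.013,-0.305],[0,0,0]],[30,[0.168,0.018,-0.352],[0,0,0]],[30,[0.168,0.018,-0.352],[0,0,0]]]}}

```text
time: 2.87
tool_pos: [0.498, -0.0165, 0.1232]
tool_rot: [0.167, 0.611, 0.746, 0.205]
contact_force: [1.0, -0.4, -0.4]
gripper_width: 0.356
grasp_force: 0.0
```

```bash
python3 -c "
from mv import *
p,r=now(); f=grab('wrist'); W=cloud(f); T=(W-p)@r.as_matrix()
m=(abs(T[...,0])<.08)&(abs(T[...,1])<.03)&(T[...,2]>-.05)&(T[...,2]<-.005)&(abs(T[...,0])>.02)
a=T[m]; print(len(a))
for z in np.arange(-.05,-.005,.005):
  k=(a[:,2]>=z)&(a[:,2]<z+.005)
  if k.sum()>3: print(round(z,3),k.sum(),'toolY',np.percentile(a[k,1],[2,50,98]).round(4),'toolX',np.percentile(a[k,0],[2,50,98]).round(4))
"
```

```text
t 2.87 cradle -0.0559 0.0139 0.1232 lean -30.7 F [ 1.01 -0.43 -0.45] w 30.4 j [-0.33 -0.53  2.35  0.34  0.88 -0.69]
3608
-0.03 3456 toolY [-0.0054 -0.0006  0.0041] toolX [-0.0289  0.0493  0.079 ]
-0.025 136 toolY [-0.0059 -0.0017  0.0045] toolX [-0.0223  0.0631  0.0791]
-0.02 16 toolY [-0.0059 -0.0058 -0.0057] toolX [0.0644 0.0697 0.0756]
```

```bash
cat >> mv.py <<'E'
def arc(ths,p=None,r=None):
    P=[]
    for t in ths:
        u=(t+31)/54; cx=.0075-.0045*u; cz=.0165-.0015*u; a=np.radians(t); P.append((cx+.1235*np.sin(a),.0139,cz+.1235*np.cos(a),t))
    return to(P,p,r)
E
python3 -c "
from mv import *
arc(np.arange(-28.5,-5,2.5))"
```

```text
t 2.92 cradle -0.0558 0.0136 0.1246 lean -30.7 F [-0.2  -0.48  0.96] w 29.8 j [-0.33 -0.53  2.35  0.34  0.88 -0.69]
[[0.013, 0.004, 0.001], [-0.006, 0.024, -0.003]]
[[0.028, 0.007, 0.009], [-0.011, 0.052, -0.003]]
[[0.044, 0.01, 0.016], [-0.016, 0.079, -0.003]]
[[0.059, 0.013, 0.023], [-0.022, 0.106, -0.003]]
[[0.075, 0.016, 0.029], [-0.027, 0.133, -0.003]]
[[0.091, 0.019, 0.034], [-0.033, 0.16, -0.003]]
[[0.108, 0.022, 0.038], [-0.038, 0.188, -0.003]]
[[0.124, 0.026, 0.042], [-0.044, 0.215, -0.003]]
[[0.141, 0.029, 0.045], [-0.049, 0.242, -0.003]]
[[0.158, 0.032, 0.047], [-0.054, 0.269, -0.003]]
```

{"fn": "arm_command", "kwargs": {"rows": [[20,[0,0,0],[0,0,0]],[20,[0,0,0],[0,0,0]],[20,[0.013,0.004,0.003],[-0.006,0.026,0]],[20,[0.028,0.007,0.01],[-0.011,0.053,0]],[20,[0.044,0.01,0.017],[-0.016,0.08,0]],[20,[0.059,0.013,0.024],[-0.022,0.107,0]],[20,[0.075,0.016,0.03],[-0.027,0.134,0]],[20,[0.091,0.019,0.035],[-0.033,0.161,0]],[20,[0.108,0.022,0.039],[-0.038,0.189,0]],[20,[0.124,0.026,0.043],[-0.044,0.216,0]],[20,[0.141,0.029,0.046],[-0.049,0.243,0]],[20,[0.158,0.032,0.048],[-0.054,0.27,0]]]}}

```text
time: 3.92
tool_pos: [0.5464, -0.0085, 0.1421]
tool_rot: [0.035, 0.633, 0.772, 0.041]
contact_force: [-0.4, -0.7, -0.1]
gripper_width: 0.234
grasp_force: 0.1
```

```bash
cat >> mv.py <<'E'
def look():
    p,r=now(); f=grab('wrist'); W=cloud(f); T=(W-p)@r.as_matrix()
    m=(abs(T[...,0])<.08)&(abs(T[...,1])<.02)&(T[...,2]>-.05)&(T[...,2]<.005)&(abs(T[...,0])>.025)
    a=T[m]; h=np.histogram(a[:,2],np.arange(-.05,.006,.005)); print('zhist',h[0])
    for lo,hi in((-.08,-.025),(.025,.08)):
        k=(a[:,0]>lo)&(a[:,0]<hi); 
        if k.sum()>5: print('toolX',lo,hi,k.sum(),'toolY',np.percentile(a[k,1],[5,50,95]).round(4),'Z',np.median(a[k,2]).round(4))
    q=W-np.r_[c,0]; X=q[...,:2]@x;Y=q[...,:2]@y;Z=q[...,2]; b=np.c_[X[m],Y[m],Z[m]]; print('top edge cradle',np.median(b,0).round(4))
    return p,r
E
python3 -c "
from mv import *
p,r=look(); arc(np.arange(-4,19,2),p,r)"
```

```text
t 3.92 cradle -0.0068 0.0124 0.1421 lean -6.2 F [-0.4  -0.69 -0.09] w 20.0 j [-0.17 -0.13  1.95  0.04  1.22 -0.38]
zhist [   0    0    0    0    0 3049   82   20    2   32   29]
toolX -0.08 -0.025 317 toolY [-0.0097 -0.0044 -0.0002] Z -0.0213
toolX 0.025 0.08 2897 toolY [-0.0096 -0.0049 -0.0001] Z -0.0216
top edge cradle [-0.0141  0.0644  0.163 ]
[[0.01, 0.007, -0.011], [-0.003, 0.024, -0.002]]
[[0.024, 0.01, -0.01], [-0.008, 0.046, -0.002]]
[[0.037, 0.013, -0.01], [-0.012, 0.068, -0.002]]
[[0.051, 0.015, -0.01], [-0.016, 0.09, -0.002]]
[[0.064, 0.018, -0.011], [-0.021, 0.111, -0.002]]
[[0.078, 0.021, -0.013], [-0.025, 0.133, -0.002]]
[[0.091, 0.023, -0.015], [-0.029, 0.155, -0.002]]
[[0.105, 0.026, -0.017], [-0.034, 0.177, -0.002]]
[[0.118, 0.028, -0.02], [-0.038, 0.199, -0.002]]
[[0.131, 0.031, -0.024], [-0.042, 0.22, -0.002]]
[[0.144, 0.034, -0.027], [-0.047, 0.242, -0.002]]
[[0.157, 0.036, -0.032], [-0.051, 0.264, -0.002]]
```

{"fn": "arm_command", "kwargs": {"rows": [[20,[0.01,0.003,-0.003],[-0.003,0.024,0]],[20,[0.024,0.006,-0.006],[-0.008,0.046,0]],[20,[0.037,0.009,-0.01],[-0.012,0.068,0]],[20,[0.051,0.011,-0.01],[-0.016,0.09,0]],[20,[0.064,0.014,-0.011],[-0.021,0.111,0]],[20,[0.078,0.017,-0.013],[-0.025,0.133,0]],[20,[0.091,0.019,-0.015],[-0.029,0.155,0]],[20,[0.105,0.022,-0.017],[-0.034,0.177,0]],[20,[0.105,0.022,-0.017],[-0.034,0.177,0]],[20,[0.105,0.022,-0.017],[-0.034,0.177,0]]]}}

```text
time: 4.8
tool_pos: [0.5776, -0.0018, 0.1359]
tool_rot: [-0.055, 0.631, 0.771, -0.067]
contact_force: [1.6, 1.2, 0.2]
gripper_width: 0.234
grasp_force: 0.2
```

```bash
python3 -c "
from mv import *
p,r=look(); arc(np.arange(12,22,1),p,r)"
```

```text
t 4.8 cradle 0.0251 0.0129 0.1359 lean 9.9 F [1.65 1.16 0.24] w 20.0 j [-0.11  0.13  1.7  -0.05  1.48 -0.3 ]
zhist [   0    0    0    0 3206  160    9   59   76    0    0]
toolX -0.08 -0.025 195 toolY [-0.0012  0.003   0.0087] Z -0.0266
toolX 0.025 0.08 3315 toolY [-0.0005  0.0044  0.0093] Z -0.0267
top edge cradle [0.0338 0.0664 0.1614]
[[0.014, 0.006, 0.001], [-0.005, 0.023, -0.002]]
[[0.021, 0.007, -0.001], [-0.007, 0.034, -0.002]]
[[0.027, 0.009, -0.003], [-0.009, 0.044, -0.002]]
[[0.034, 0.01, -0.004], [-0.012, 0.055, -0.002]]
[[0.04, 0.011, -0.007], [-0.014, 0.066, -0.002]]
[[0.047, 0.013, -0.009], [-0.016, 0.077, -0.002]]
[[0.053, 0.014, -0.011], [-0.018, 0.088, -0.002]]
[[0.06, 0.015, -0.013], [-0.02, 0.099, -0.002]]
[[0.066, 0.016, -0.016], [-0.022, 0.11, -0.002]]
[[0.072, 0.018, -0.018], [-0.025, 0.121, -0.002]]
```

{"fn": "arm_command", "kwargs": {"rows": [[20,[0.014,0.004,-0.001],[-0.005,0.023,0]],[20,[0.021,0.006,-0.002],[-0.007,0.034,0]],[20,[0.027,0.008,-0.003],[-0.009,0.045,0]],[20,[0.034,0.009,-0.005],[-0.012,0.056,0]],[20,[0.04,0.01,-0.007],[-0.014,0.067,0]],[20,[0.047,0.012,-0.009],[-0.016,0.078,0]],[20,[0.053,0.013,-0.011],[-0.018,0.089,0]],[20,[0.06,0.014,-0.013],[-0.02,0.1,0]],[20,[0.066,0.015,-0.016],[-0.022,0.111,0]],[20,[0.066,0.015,-0.016],[-0.022,0.111,0]]]}}

```text
time: 5.68
tool_pos: [0.5974, 0.0029, 0.1295]
tool_rot: [-0.113, 0.624, 0.761, -0.136]
contact_force: [0.6, -0.5, -0.0]
gripper_width: 0.232
grasp_force: 0.3
```

```bash
python3 -c "
from mv import *
p,r=look(); arc(np.arange(20.5,27,.5),p,r)"
```

```text
t 5.68 cradle 0.0454 0.0137 0.1295 lean 20.3 F [ 0.61 -0.51 -0.03] w 19.8 j [-0.08  0.3   1.54 -0.09  1.65 -0.27]
zhist [   0    0    0    2 3257  152   22  102   13    3  106]
toolX -0.08 -0.025 199 toolY [-0.0019  0.001   0.0086] Z -0.0274
toolX 0.025 0.08 3458 toolY [-0.0009  0.0044  0.0094] Z -0.0278
top edge cradle [0.0589 0.067  0.1539]
[[0.003, 0.001, 0.004], [-0.002, 0.002, -0.002]]
[[0.006, 0.002, 0.003], [-0.003, 0.007, -0.002]]
[[0.01, 0.003, 0.001], [-0.004, 0.013, -0.002]]
[[0.013, 0.003, -0.0], [-0.005, 0.018, -0.002]]
[[0.016, 0.004, -0.001], [-0.006, 0.024, -0.002]]
[[0.019, 0.004, -0.003], [-0.007, 0.029, -0.002]]
[[0.022, 0.005, -0.004], [-0.008, 0.034, -0.002]]
[[0.025, 0.006, -0.006], [-0.009, 0.04, -0.002]]
[[0.028, 0.006, -0.007], [-0.01, 0.045, -0.002]]
[[0.031, 0.007, -0.009], [-0.011, 0.051, -0.002]]
[[0.034, 0.007, -0.01], [-0.012, 0.056, -0.002]]
[[0.037, 0.008, -0.012], [-0.013, 0.062, -0.002]]
[[0.04, 0.009, -0.014], [-0.015, 0.067, -0.002]]
```

{"fn": "arm_command", "kwargs": {"rows": [[20,[0.003,0.001,0],[-0.001,0.005,0]],[20,[0.006,0.001,-0.001],[-0.002,0.01,0]],[20,[0.009,0.002,-0.003],[-0.003,0.015,0]],[20,[0.013,0.003,-0.004],[-0.004,0.02,0]],[20,[0.016,0.004,-0.006],[-0.005,0.026,0]],[20,[0.016,0.004,-0.006],[-0.005,0.026,0]]]}}

```text
time: 6.23
tool_pos: [0.6018, 0.0041, 0.1281]
tool_rot: [-0.125, 0.621, 0.758, -0.151]
contact_force: [0.6, -1.1, -0.1]
gripper_width: 0.232
grasp_force: 0.0
```

```bash
python3 -c "
from mv import *
p,r=look()"
```

```text
t 6.23 cradle 0.05 0.014 0.1281 lean 22.7 F [ 0.61 -1.14 -0.07] w 19.8 j [-0.07  0.34  1.5  -0.1   1.68 -0.26]
zhist [   0    0    0    0 3178  137    0    0    0    0    0]
toolX -0.08 -0.025 155 toolY [-0.0032  0.0015  0.0065] Z -0.0276
toolX 0.025 0.08 3160 toolY [-0.0022  0.0024  0.007 ] Z -0.0277
top edge cradle [0.0627 0.0677 0.1527]
```

{"fn": "arm_command", "kwargs": {"rows": [[20,[0.006,0.001,0],[0,0,0]],[24,[0.006,0.001,0],[0,0,0]],[30,[0.006,0.001,0],[0,0,0]],[30,[0.006,0.001,0],[0,0,0]],[30,[0.02,0.004,0.034],[0,0,0]],[30,[0.034,0.007,0.068],[0,0,0]],[30,[0.048,0.009,0.102],[0,0,0]],[30,[0.062,0.012,0.136],[0,0,0]],[30,[0.09,0.018,0.204],[0,0,0]],[30,[0.12,0.024,0.277],[0,0,0]],[30,[0.12,0.024,0.4],[0,0,0]],[30,[0.12,0.024,0.5],[0,0,0]]]}}

```text
time: 7.28
tool_pos: [0.6383, 0.0114, 0.2812]
tool_rot: [-0.125, 0.621, 0.759, -0.151]
contact_force: [0.9, -0.1, 0.2]
gripper_width: 0.35
grasp_force: 0.0
```

```bash
python3 -c "
from mv import *
p,r=now(); f=grab('scene','s2.png'); 
cv2.imwrite('pics/c2.png',cv2.resize(cv2.imread('pics/s2.png')[100:250,140:340],None,fx=3,fy=3))
to([(-.055,-.2,.25,0)],p,r)"
```

```text
t 7.28 cradle 0.0872 0.0141 0.2812 lean 22.6 F [ 0.89 -0.07  0.23] w 29.9 j [-0.06  0.31  1.27 -0.1   1.94 -0.27]
[[-0.327, -0.792, -0.104], [0.048, -0.246, -0.002]]
```

View pics/c2.png

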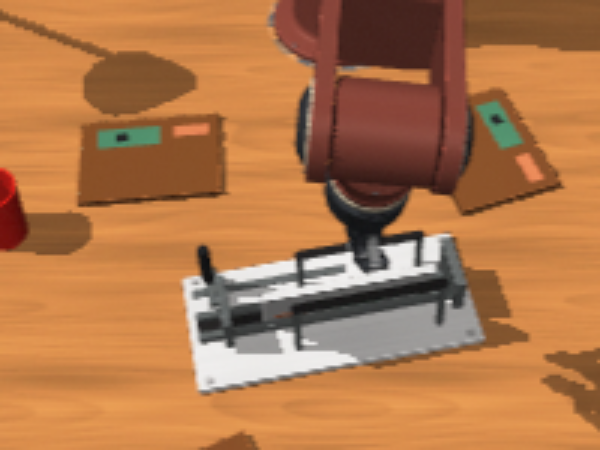

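The panel now leans on the rear bar, between the stop blocks at about (215,315) and (455,270). The black post is at (203,262). Next I'll close the fingers and go down behind the post.

{"fn": "arm_command", "kwargs": {"rows": [[0,[-0.327,-0.792,-0.05],[0.048,-0.246,0]],[0,[-0.327,-0.792,-0.05],[0.048,-0.246,0]],[0,[-0.327,-0.792,-0.05],[0.048,-0.246,0]],[0,[-0.327,-0.792,-0.05],[0.048,-0.246,0]],[0,[-0.327,-0.792,-0.05],[0.048,-0.246,0]],[0,[-0.327,-0.792,-0.05],[0.048,-0.246,0]],[0,[-0.327,-0.792,-0.05],[0.048,-0.246,0]],[0,[-0.327,-0.792,-0.05],[0.048,-0.246,0]],[0,[-0.327,-0.792,-0.2],[0.048,-0.246,0]],[0,[-0.327,-0.792,-0.33],[0.048,-0.246,0]],[0,[-0.327,-0.792,-0.45],[0.048,-0.246,0]],[0,[-0.327,-0.792,-0.45],[0.048,-0.246,0]]]}}

```text
time: 8.33
tool_pos: [0.5357, -0.2222, 0.1348]
tool_rot: [-0.008, 0.633, 0.774, -0.001]
contact_force: [-1.0, 1.1, -1.6]
gripper_width: 0.003
grasp_force: 0.0
```

```bash
cat >> mv.py <<'E'
def scan(n='top'):
    f=grab(n); W=cloud(f); q=W-np.r_[c,0]; X=q[...,:2]@x;Y=q[...,:2]@y;Z=q[...,2]
    k=(abs(X-.03)<.02)&(Z>.12)&(Z<.165)|((abs(X-.06)<.02)&(Z>.12)&(Z<.165)); k&=abs(Y)<.2
    if k.sum()>20: print(n,'panel Y',np.percentile(Y[k],[1,50,99]).round(4),'Xmax',np.percentile(X[k],99).round(4),k.sum())
    k=(abs(X-.015)<.015)&(Y<-.03)&(Y>-.17)&(abs(Z-.079)<.008)
    # stop block top: keep columns left of panel
    if k.sum()>5: print(n,'stop top Y',np.percentile(Y[k],[2,50,98]).round(4),k.sum())
    k=(abs(X+.055)<.015)&(abs(Y+.11)<.07)&(abs(Z-.105)<.006)
    if k.sum()>3: print(n,'post?',np.median(X[k]).round(4),np.percentile(Y[k],[2,50,98]).round(4),k.sum())
E
python3 -c "
from mv import *
p,r=now(); scan('top'); scan('scene'); to([(-.055,-.2,.07,0)],p,r)"
```

```text
t 8.33 cradle -0.0587 -0.1952 0.1348 lean 0.7 F [-1.04  1.11 -1.6 ] w 0.3 j [-0.52  0.04  1.8  -0.    1.33 -0.72]
top panel Y [-0.0844  0.0128  0.1106] Xmax 0.0667 526
top stop top Y [-0.1367 -0.085  -0.0335] 69
top post? -0.0551 [-0.1507 -0.1454 -0.1385] 17
scene panel Y [-0.0819  0.0114  0.1096] Xmax 0.0679 261
scene stop top Y [-0.1334 -0.1277 -0.1227] 21
scene post? -0.0498 [-0.1488 -0.1428 -0.1367] 16
[[0.015, -0.013, -0.216], [-0.005, -0.009, -0.003]]
```

{"fn": "arm_command", "kwargs": {"rows": [[0,[0.012,-0.008,-0.108],[0,-0.007,0]],[0,[0.012,-0.008,-0.216],[0,-0.007,0]],[0,[0.012,-0.008,-0.216],[0,-0.007,0]],[0,[0.006,0.025,-0.216],[0,-0.007,0]],[0,[-0.001,0.058,-0.216],[0,-0.007,0]],[0,[-0.007,0.09,-0.216],[0,-0.007,0]],[0,[-0.007,0.09,-0.216],[0,-0.007,0]]]}}

```text
time: 9.02
tool_pos: [0.5387, -0.1979, 0.0815]
tool_rot: [0.006, 0.633, 0.774, 0.004]
contact_force: [0.2, 0.3, -0.1]
gripper_width: 0.003
grasp_force: 0.0
```

```bash
python3 -c "
from mv import *
p,r=now(); to([(-.055,Y,.07,0) for Y in (-.16,-.14,-.12,-.1,-.09)],p,r)"
```

```text
t 9.02 cradle -0.051 -0.1719 0.0815 lean -0.7 F [ 0.21  0.34 -0.1 ] w 0.2 j [-0.48  0.06  1.86  0.01  1.2  -0.69]
[[-0.021, 0.036, -0.038], [0.001, 0.009, -0.003]]
[[-0.034, 0.102, -0.038], [0.001, 0.009, -0.003]]
[[-0.047, 0.167, -0.038], [0.001, 0.009, -0.003]]
[[-0.06, 0.233, -0.038], [0.001, 0.009, -0.003]]
[[-0.066, 0.265, -0.038], [0.001, 0.009, -0.003]]
```

{"fn": "arm_command", "kwargs": {"rows": [[0,[-0.016,0.011,-0.015],[0,0.009,0]],[0,[-0.018,0.022,-0.025],[0,0.009,0]],[0,[-0.021,0.036,-0.025],[0,0.009,0]],[0,[-0.023,0.046,-0.025],[0,0.009,0]],[0,[-0.025,0.056,-0.025],[0,0.009,0]],[0,[-0.027,0.066,-0.025],[0,0.009,0]],[0,[-0.029,0.076,-0.025],[0,0.009,0]],[0,[-0.031,0.086,-0.025],[0,0.009,0]],[0,[-0.033,0.096,-0.025],[0,0.009,0]],[0,[-0.035,0.106,-0.025],[0,0.009,0]],[0,[-0.037,0.116,-0.025],[0,0.009,0]],[0,[-0.037,0.116,-0.025],[0,0.009,0]]]}}

```text
time: 10.02
tool_pos: [0.5263, -0.1639, 0.0712]
tool_rot: [-0.002, 0.634, 0.774, -0.001]
contact_force: [0.9, 0.1, 0.4]
gripper_width: -0.002
grasp_force: 0.0
```

```bash
python3 -c "
from mv import *
p,r=now(); scan('top'); scan('scene'); to([(-.055,Y,.075,0) for Y in (-.13,-.12,-.11,-.1,-.09)],p,r)"
```

```text
t 10.02 cradle -0.0566 -0.1362 0.0712 lean 0.2 F [0.86 0.09 0.39] w -0.2 j [-0.44  0.04  1.91 -0.    1.2  -0.63]
top panel Y [-0.0845  0.0131  0.1109] Xmax 0.0667 532
top stop top Y [-0.1093 -0.0798 -0.0331] 72
scene panel Y [-0.0818  0.0111  0.1098] Xmax 0.0686 262
scene stop top Y [-0.1063 -0.1005 -0.0954] 23
scene post? -0.0511 [-0.1214 -0.1143 -0.1079] 15
[[0.001, 0.021, 0.013], [-0.0, -0.003, -0.002]]
[[-0.005, 0.054, 0.013], [-0.0, -0.003, -0.002]]
[[-0.012, 0.087, 0.013], [-0.0, -0.003, -0.002]]
[[-0.018, 0.119, 0.013], [-0.0, -0.003, -0.002]]
[[-0.025, 0.152, 0.013], [-0.0, -0.003, -0.002]]
```

{"fn": "arm_command", "kwargs": {"rows": [[0,[0.002,0.008,0.01],[0,0,0]],[0,[0.001,0.016,0.01],[0,0,0]],[0,[-0.001,0.025,0.01],[0,0,0]],[0,[-0.002,0.033,0.01],[0,0,0]],[0,[-0.004,0.041,0.01],[0,0,0]],[0,[-0.006,0.049,0.01],[0,0,0]],[0,[-0.007,0.057,0.01],[0,0,0]],[0,[-0.009,0.065,0.01],[0,0,0]],[0,[-0.011,0.074,0.01],[0,0,0]],[0,[-0.012,0.082,0.01],[0,0,0]],[0,[-0.014,0.09,0.01],[0,0,0]],[0,[-0.016,0.098,0.01],[0,0,0]]]}}

```text
time: 11.12
tool_pos: [0.5222, -0.1351, 0.0746]
tool_rot: [-0.001, 0.634, 0.773, -0.001]
contact_force: [2.8, -3.8, 1.5]
gripper_width: -0.001
grasp_force: 2.1
```

```bash
python3 -c "
from mv import *
p,r=now(); scan('top'); scan('scene'); to([(-.055,Y,.075,0) for Y in (-.1,-.095,-.09)],p,r)"
```

```text
t 11.12 cradle -0.0551 -0.1072 0.0746 lean 0.2 F [ 2.77 -3.79  1.46] w -0.1 j [-0.39  0.    1.94 -0.    1.2  -0.59]
top panel Y [-0.0666  0.0307  0.1289] Xmax 0.0665 518
top stop top Y [-0.0801 -0.0663 -0.0312] 62
scene panel Y [-0.065   0.031   0.1288] Xmax 0.0681 262
scene stop top Y [-0.0772 -0.0714 -0.0659] 23
scene post? -0.0527 [-0.0895 -0.0848 -0.0787] 13
[[-0.004, 0.023, 0.001], [0.0, -0.002, -0.002]]
[[-0.007, 0.04, 0.001], [0.0, -0.002, -0.002]]
[[-0.011, 0.056, 0.001], [0.0, -0.002, -0.002]]
```

{"fn": "arm_command", "kwargs": {"rows": [[0,[-0.001,0.004,0],[0,0,0]],[0,[-0.002,0.008,0],[0,0,0]],[0,[-0.002,0.012,0],[0,0,0]],[0,[-0.003,0.016,0],[0,0,0]],[0,[-0.004,0.02,0],[0,0,0]],[0,[-0.005,0.023,0],[0,0,0]],[0,[-0.006,0.027,0],[0,0,0]],[0,[-0.006,0.031,0],[0,0,0]],[0,[-0.007,0.035,0],[0,0,0]],[0,[-0.008,0.04,0],[0,0,0]],[0,[-0.008,0.04,0],[0,0,0]]]}}

```text
time: 12.13
tool_pos: [0.5191, -0.1229, 0.0741]
tool_rot: [-0.002, 0.634, 0.774, -0.001]
contact_force: [2.7, -2.2, 1.3]
gripper_width: -0.003
grasp_force: 1.8
```

```bash
cat >> mv.py <<'E'
def gap(n):
    f=grab(n); W=cloud(f); q=W-np.r_[c,0]; X=q[...,:2]@x;Y=q[...,:2]@y;Z=q[...,2]
    k=(abs(X-.0)<.02)&(Y>.13)&(Y<.19)&(Z>.066)&(Z<.085); print(n,'endstop top Y',np.percentile(Y[k],[2,50,98]).round(4))
E
python3 -c "
from mv import *
p,r=now(); scan('top'); scan('scene'); gap('top'); gap('scene')"
```

```text
t 12.13 cradle -0.0558 -0.0946 0.0741 lean 0.3 F [ 2.75 -2.23  1.26] w -0.3 j [-0.37 -0.01  1.95 -0.    1.2  -0.57]
top panel Y [-0.0541  0.0428  0.1405] Xmax 0.0664 514
top stop top Y [-0.0678 -0.0578 -0.0305] 45
scene panel Y [-0.0514  0.0426  0.1408] Xmax 0.0684 260
scene stop top Y [-0.0653 -0.0593 -0.0539] 24
scene post? -0.0519 [-0.0775 -0.0732 -0.0669] 11
top endstop top Y [0.1334 0.157  0.1639]
scene endstop top Y [0.1505 0.1566 0.1632]
```

{"fn": "arm_command", "kwargs": {"rows": [[0,[-0.001,0.003,0],[0,0,0]],[0,[-0.001,0.006,0],[0,0,0]],[0,[-0.002,0.009,0],[0,0,0]],[0,[-0.003,0.012,0],[0,0,0]],[0,[-0.003,0.014,0],[0,0,0]],[0,[-0.003,0.014,0],[0,0,0]]]}}

```text
time: 12.83
tool_pos: [0.518, -0.1188, 0.0738]
tool_rot: [-0.002, 0.634, 0.774, -0.002]
contact_force: [1.8, -3.9, 0.5]
gripper_width: -0.001
grasp_force: 1.9
```

```bash
python3 -c "
from mv import *
p,r=now(); scan('top'); scan('scene')"
```

```text
t 12.83 cradle -0.0561 -0.0903 0.0738 lean 0.3 F [ 1.79 -3.89  0.5 ] w -0.1 j [-0.36 -0.01  1.96 -0.    1.2  -0.56]
top panel Y [-0.0505  0.048   0.1453] Xmax 0.0665 524
top stop top Y [-0.0633 -0.0541 -0.0305] 42
scene panel Y [-0.0476  0.0463  0.145 ] Xmax 0.0682 261
scene stop top Y [-0.0609 -0.0556 -0.0503] 22
scene post? -0.0523 [-0.073  -0.068  -0.0633] 10
```

{"fn": "arm_command", "kwargs": {"rows": [[0,[0,0.001,0],[0,0,0]],[0,[0,0.002,0],[0,0,0]],[0,[-0.001,0.003,0],[0,0,0]],[0,[-0.001,0.003,0],[0,0,0]]]}}

```text
time: 13.27
tool_pos: [0.5179, -0.118, 0.0739]
tool_rot: [-0.002, 0.634, 0.774, -0.001]
contact_force: [2.6, -3.6, -0.7]
gripper_width: 0.0
grasp_force: 2.1
```

{"fn": "arm_command", "kwargs": {"rows": [[0,[0,0.001,0],[0,0,0]],[0,[0,0.001,0],[0,0,0]],[0,[0,0.001,0],[0,0,0]]]}}

```text
time: 13.52
tool_pos: [0.5178, -0.1177, 0.0739]
tool_rot: [-0.002, 0.634, 0.774, -0.002]
contact_force: [1.7, -3.8, -1.2]
gripper_width: 0.002
grasp_force: 2.0
```

```bash
python3 -c "
from mv import *
p,r=now(); scan('top'); scan('scene')"
```

```text
t 13.52 cradle -0.056 -0.0893 0.0739 lean 0.3 F [ 1.71 -3.8  -1.24] w 0.2 j [-0.36 -0.01  1.96 -0.    1.2  -0.56]
top panel Y [-0.0496  0.049   0.1459] Xmax 0.0663 517
top stop top Y [-0.0626 -0.0522 -0.0304] 42
scene panel Y [-0.0476  0.0481  0.1455] Xmax 0.0682 263
scene stop top Y [-0.0597 -0.0547 -0.0485] 24
scene post? -0.0498 [-0.0709 -0.0669 -0.0626] 13
```

{"fn": "arm_command", "kwargs": {"rows": [[0,[0,0.001,0],[0,0,0]],[0,[0,0.002,0],[0,0,0]],[0,[0,0.002,0],[0,0,0]],[0,[0,0.002,0],[0,0,0]]]}}

```text
time: 13.95
tool_pos: [0.5177, -0.1171, 0.0739]
tool_rot: [-0.002, 0.634, 0.774, -0.002]
contact_force: [1.5, -4.0, -1.8]
gripper_width: 0.002
grasp_force: 2.0
```

{"fn": "arm_command", "kwargs": {"rows": [[0,[0,0.001,0],[0,0,0]],[0,[0,0.001,0],[0,0,0]],[0,[0,0.001,0],[0,0,0]]]}}

```text
time: 14.2
tool_pos: [0.5177, -0.1168, 0.0739]
tool_rot: [-0.002, 0.634, 0.774, -0.002]
contact_force: [-0.5, -4.5, -1.1]
gripper_width: 0.001
grasp_force: 2.0
```

{"fn": "arm_command", "kwargs": {"rows": [[0,[0,0.001,0],[0,0,0]],[0,[0,0.001,0],[0,0,0]],[0,[0,0.001,0],[0,0,0]]]}}

```text
time: 14.45
tool_pos: [0.5176, -0.1165, 0.0739]
tool_rot: [-0.002, 0.634, 0.774, -0.002]
contact_force: [-0.9, -4.2, -1.1]
gripper_width: 0.003
grasp_force: 2.1
```

{"fn": "arm_command", "kwargs": {"rows": [[0,[0,0.001,0],[0,0,0]],[0,[0,0.001,0],[0,0,0]],[0,[0,0.001,0],[0,0,0]]]}}

```text
time: 14.7
tool_pos: [0.5176, -0.1163, 0.0739]
tool_rot: [-0.002, 0.634, 0.774, -0.002]
contact_force: [-2.4, -3.9, -0.9]
gripper_width: 0.002
grasp_force: 2.1
```

```bash
python3 -c "
from mv import *
p,r=now(); scan('top'); scan('scene')
F=[]
for i in range(6): grab('wrist'); F.append(monitor.state()['contact_force'])
print(np.mean(F,0).round(2))"
```

```text
t 14.7 cradle -0.0559 -0.0878 0.0739 lean 0.3 F [-2.43 -3.94 -0.87] w 0.2 j [-0.36 -0.02  1.96 -0.    1.2  -0.56]
top panel Y [-0.0476  0.0494  0.1483] Xmax 0.0665 516
top stop top Y [-0.0612 -0.0518 -0.0327] 39
scene panel Y [-0.0448  0.0498  0.148 ] Xmax 0.0684 258
scene stop top Y [-0.0585 -0.0527 -0.0474] 24
scene post? -0.0512 [-0.0703 -0.0654 -0.0597] 15
[-1.99 -4.69 -1.35]
```

{"fn": "arm_command", "kwargs": {"rows": [[0,[0,0.001,0],[0,0,0]],[0,[0,0.001,0],[0,0,0]],[0,[0,0.001,0],[0,0,0]]]}}

```text
time: 15.35
tool_pos: [0.5176, -0.116, 0.0739]
tool_rot: [-0.002, 0.634, 0.774, -0.002]
contact_force: [-3.5, -5.4, -1.8]
gripper_width: -0.0
grasp_force: 2.1
```

{"fn": "arm_command", "kwargs": {"rows": [[0,[0,0.001,0],[0,0,0]],[0,[0,0.001,0],[0,0,0]],[0,[0,0.001,0],[0,0,0]]]}}

```text
time: 15.6
tool_pos: [0.5176, -0.1157, 0.0739]
tool_rot: [-0.002, 0.634, 0.774, -0.002]
contact_force: [-3.1, -4.9, -1.0]
gripper_width: 0.001
grasp_force: 2.1
```

{"fn": "arm_command", "kwargs": {"rows": [[0,[-0.001,0.001,0],[0,0,0]],[0,[-0.001,0.001,0],[0,0,0]],[0,[-0.001,0.001,0],[0,0,0]]]}}

```text
time: 15.85
tool_pos: [0.5176, -0.1156, 0.0739]
tool_rot: [-0.001, 0.634, 0.774, -0.002]
contact_force: [-1.3, -6.3, -1.9]
gripper_width: 0.001
grasp_force: 2.7
```

{"fn": "arm_command", "kwargs": {"rows": [[0,[0,0.001,0],[0,0,0]],[0,[0,0.001,0],[0,0,0]],[0,[0,0.001,0],[0,0,0]]]}}

```text
time: 16.1
tool_pos: [0.5176, -0.1156, 0.074]
tool_rot: [-0.001, 0.634, 0.774, -0.002]
contact_force: [-0.4, -5.7, -2.7]
gripper_width: -0.003
grasp_force: 3.1
```

```bash
python3 -c "
from mv import *
F=[]
for i in range(4): grab('wrist'); F.append(monitor.state()['contact_force'])
p,r=now(); scan('top'); scan('scene');gap('top')
print(np.mean(F,0).round(2))"
```

```text
t 16.3 cradle -0.0558 -0.0872 0.074 lean 0.3 F [-1.02 -6.86 -2.94] w -0.3 j [-0.36 -0.02  1.96 -0.    1.2  -0.56]
top panel Y [-0.0469  0.0502  0.1482] Xmax 0.0665 518
top stop top Y [-0.0608 -0.0514 -0.0323] 37
scene panel Y [-0.0447  0.0514  0.1479] Xmax 0.0685 259
scene stop top Y [-0.058  -0.0523 -0.0468] 24
scene post? -0.0528 [-0.0697 -0.0646 -0.0589] 14
top endstop top Y [0.1471 0.1569 0.1639]
[-1.06 -6.75 -2.67]
```

The tool has stopped advancing and the force has risen to about 7 N, so the panel is snug. I'm backing off.

{"fn": "arm_command", "kwargs": {"rows": [[0,[0.001,-0.003,0],[0,0,0]],[0,[0.002,-0.01,0],[0,0,0]],[0,[0.008,-0.04,0],[0,0,0]],[0,[0.02,-0.1,0],[0,0,0]],[0,[0.026,-0.131,0],[0,0,0]],[0,[0.026,-0.131,0.1],[0,0,0]],[0,[0.026,-0.131,0.23],[0,0,0]],[0,[0.026,-0.131,0.36],[0,0,0]],[0,[0.026,-0.131,0.5],[0,0,0]],[0,[0.026,-0.131,0.5],[0,0,0]]]}}

```text
time: 17.28
tool_pos: [0.5301, -0.1564, 0.2353]
tool_rot: [0.007, 0.634, 0.773, 0.001]
contact_force: [1.3, -0.4, 1.5]
gripper_width: 0.003
grasp_force: 0.0
```

```bash
python3 -c "
from mv import *
p,r=now(); scan('top'); scan('scene')
grab('scene','s3.png'); cv2.imwrite('pics/c3.png',cv2.resize(cv2.imread('pics/s3.png')[100:250,140:340],None,fx=3,fy=3))"
```

```text
t 17.28 cradle -0.0514 -0.1295 0.2353 lean -0.6 F [ 1.31 -0.41  1.54] w 0.2 j [-0.42 -0.13  1.79 -0.    1.47 -0.62]
top panel Y [-0.0469  0.0522  0.1482] Xmax 0.0666 521
top stop top Y [-0.0612 -0.0522 -0.0306] 50
top post? -0.0548 [-0.0762 -0.0692 -0.063 ] 17
scene panel Y [-0.0446  0.0492  0.1475] Xmax 0.0679 261
scene stop top Y [-0.058  -0.0524 -0.0467] 23
scene post? -0.0517 [-0.0731 -0.0657 -0.0591] 18
```

View pics/c3.png

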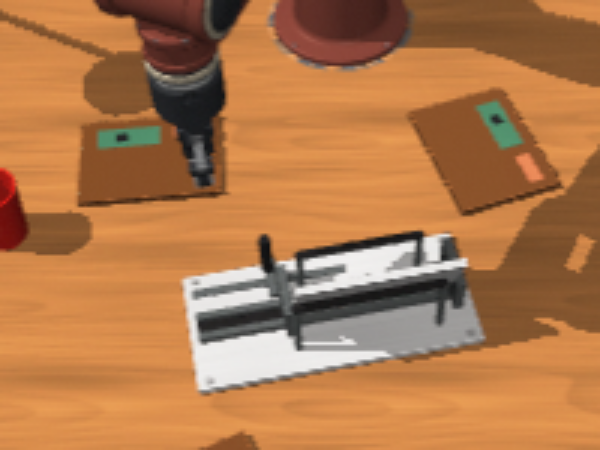

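The panel leans on the rear bar and sits between the stops at about (285,290) and (455,265). The post is at (266,250) and the arm is clear. Post y is -0.069 to -0.070, so the joint value is about 0.100. I'm handing in.

```bash
python3 -c "
from plant import manip
print(manip.job_done())"
```

```text
the job is handed in; nothing more can be done
None
```

The panel leans on the rear bar, snug between the two end stops (movable stop at about 0.100 by camera), the arm is clear, and I handed the job in at about 17 s; the hand-in returned no verdict.

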